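Load a counting slide under the microscope's spring clip

TASK

The glass counting slide lies loose on the microscope's stage in front of the spring clip. Press the clip's red thumb tab down with one fingertip and, keeping it down, push the slide with the other finger flat along the stage beneath both raised clip arms until its long edge is fully home and square against the brass back stop, roughly centred; only then let the tab go, so that both arms clamp the slide, and move clear. Do not lift the slide off the stage, and leave the honey jars, the dropper bottle and the spoon alone.

Things in the scene. Friction and masses are not known exactly. Their poses are not given: they have to be found in the camera images.
- microscope: Fixed digital microscope. Origin on the table under the stage; x points from the stage's open front back to the clip and column, y left, z up. Base x -70 to 155, y +-95, 12 mm thick. Black flat stage: top 34 mm above the origin, x -60 to 48, y +-60 mm. Column (x 115, y -82) 180 mm tall; camera head swung aside to x 170, y -232, 173 mm tall. Over the stage nothing stands above the clip.
- stop (a point): Middle of the front face of the brass back stop, at x = +26, y = 0, z = 36 mm of the microscope, same axes: a ledge 34 mm wide (y) and 4 mm high on the stage, against which the slide's long edge comes to rest.
- home (a point): Fixed point where the slide's centre is when it is home: x = +10, y = 0, z = 36.5 mm in the microscope's frame, same axes.
- slide_center (a point): Centre (half-way up) of the loose glass counting slide: 32 mm (its x) by 76 mm (its y) by 5 mm thick, 30 g, green, white frosted ends. Starts flat on the stage 14 to 36 mm in front of the clip arms' tips (on the -x side of the microscope), long side across the stage but up to 0.2 rad askew. At home its +x long edge rests on the back stop and its axes lie along the microscope's.
- clip (a joint): Turn of the spring clip about its axle, rad. 0 = at rest, arms' tips 1 mm above the bare stage (the slide cannot pass). Pressing the tab raises the arms; stop at 0.55. At 0.18 the arms touch the top of a slide beneath them; above 0.23 they clear it. Spring torque 0.024 + 0.20 x angle Nm, so pressing takes 3 to 8 N; it springs back when let go.
- clip_tab: Red thumb tab, a plate 28 mm wide (y), 2 mm thick, 10 to 47 mm behind the axle, overhanging the stage's rear edge. Origin on the axle: x = +40, z = 43 mm of the microscope, whose axes it shares at rest. At rest it slopes up to the rear, where its end is 21 mm above the stage top; at clip angle 0.42 it is level, its top face 1 mm above the stage's height, and it can go lower.
- tab (a point): Middle of the thumb tab's upper face, 28.5 mm behind the axle when the tab is level.
- clip_left: Left clip arm: steel leaf 9 mm wide, at y = +26 mm of the microscope, from the axle to an upturned tip 26 mm in front of it (at x = +14 mm of the microscope). Origin on the axle.
- clip_right: Right clip arm, the same at y = -26 mm.
- jar_white: Full honey jar, white lid, 66 mm across, 82 mm tall; bystander. Origin under its base.
- jar_black: Full honey jar, black lid, the same size; bystander. Origin under its base.
- dropper: Small amber dropper bottle, 34 mm across, 75 mm tall; bystander. Origin under its base.
- spoon: Steel spoon, 160 mm long, lying on the table; bystander.
There are look-alikes about, which are no part of the job. There is more than one size of the part that bears slide_center; the job needs the smallest.

How it is judged:
By the outcome, as a careful person would: the job done as asked, in the order asked, and still so for the second after the job is handed in, with the robot touching nothing.
It also fails if it takes over 48 s, if anything falls off the work surface, if the arm or the gripper's body presses on something with over 40 N, if the wrist force passes 120 N, or if a joint passes its speed limit or range.

ROBOT

A 6-joint arm with a two-finger parallel gripper is mounted at the origin on the work surface. World frame = base frame: x ahead of the robot, y to its left, z up, the work surface at z = 0. Lengths are in m, angles in rad, forces in N, time in s.
With the tool pointing down it reaches from about 0.375 to 0.825 m from the base axis. Payload 5.5 kg.
Tool frame: the origin (TCP) lies on the centre line of the jaws, within the pads' length; the fingertips stand robot.finger_overhang ahead of it and the grasp point (between the pads) lies 5 mm behind it (robot.finger_overhang is the distance from the TCP to the fingertips, in m); z points along the fingers, x is the direction in which the jaws open and shut, and the axes are right-handed (so a half turn about z gives the same grasp; the last joint's range is limited). The gripper opens to 85 mm and grips with 20 to 120 N. Pads are 22 mm wide; open, the fingers measure 114 mm over their backs; the gripper's body (76 mm by 85 mm) begins 54 mm behind the grasp point. The pads swing forward as they close: fully open they stand 13 mm farther back than shut.
Start: joints at [-1.104, 0.314, -0.047, 1.21, 0, 1.571], TCP at [0.27, -0.536, 0.245] pointing down, gripper open.
Joint ranges: [-2.67, 2.67], [-0.69, 1.73], [-1.03, 1.25], [-2.08, 2.16], [-1.42, 1.45], [-3.14, 3.14]. Speed limits (rad/s): [2.39, 2.39, 3.01, 3.14, 3.14, 3.14].

INTERFACE

Orientations are given as a rotation vector (axis times angle).
In Python, from rig import robot gives the robot as it stands.
- The arm moves only by the tool move_arm, never from a script. Its argument "plan" is text: rows parted by semicolons, each of 5 numbers parted by spaces: the shift along the tool's x, y, z in m, then the turn about the tool's z in degrees, then the closure in counts, from 0 (fully open) to 255 (shut). A call has 1 to 12 rows; each row shifts and turns the commanded pose from where the row before left it, along the tool's axes as they then stand; what a row does not reach is not made up. A row lasts 1/10 s, in which the tool goes at most 50 mm and 8.59 degrees, less where a joint would pass 70% of its speed; a pose out of reach is approached as far as the arm can. A call with a gripper value outside its range is refused whole. The fingers move at their own pace and stop on an object; "newtons" is the grip in N (left out, the last holds). Time passes only in rows, so rows that do not move let the fingers close. It gives the time, the measured TCP pose, the force and the opening at its end, in the units of the state.
- robot.read_state(): the state, without advancing time (a new reading comes with each control period).
- robot.read_camera(name): name is "scene" or "top"; returns a dict with "img" (420x560x3 uint8, red, green, blue), "camera_matrix" (3x3 intrinsics, pixels), "R" (3x3) and "t" (3): a world point X has camera coordinates R X + t. Camera axes: x right, y down, z forward; pixel columns grow to the right and rows downward; lengths in m; the calibration is good to about 2 mm. A picture is of the moment at which its call begins. There is no depth.
- robot.finish_job(): hands the job in, once; it reports no verdict.
The state is a dict: "t": time; "joint_positions": joint angles; "qvel": joint speeds; "effort": joint torques, N m; "eef_pos": TCP position; "tcp_rot": TCP orientation; "force": force on the tool from outside, world axes, zero at the start; "moment": the same for the moment, N m; "grip_width": finger opening in m.
Only numpy, scipy, OpenCV 4.12 (cv2) and the standard library are available. Lean on these libraries where they do the work, as an engineer would, in place of code of your own. Each camera call takes 0.05 s, during which the arm holds its last target. There are 200 camera calls.

## Working session

There is one attempt and no reset: what is moved stays moved. The work goes in short steps, Python scripts to look and compute and a tool call to move; the robot and the scene stay as the last step left them, time stands still between calls to the robot, and variables do not carry over. Pictures are saved under pics/ and viewed, about 8 in all and at most 12, crops included, and the job is handed in when it is done.

Besides the shell and the picture viewer there is one more tool, called as name(argument=value, ...) on one line, values as JSON. move_arm: Moves the arm, as the interface text tells. Its arguments: {"type":"object","properties":{"plan":{"type":"string"},"newtons":{"type":"number"}},"required":["plan"]}

```bash
ls; mkdir -p pics; python3 - <<'E'
from rig import robot
import cv2
s=robot.read_state(); print(s, robot.finger_overhang)
for n in("top","scene"):
    c=robot.read_camera(n); cv2.imwrite(f"pics/{n}0.png",c["img"][:,:,::-1]); print(n,c["camera_matrix"].tolist(),c["R"].tolist(),c["t"].tolist())
E
```

```text
pics
{'t': 0.0, 'joint_positions': array([-1.10397608e+00,  3.14235673e-01, -4.80705152e-02,  1.21018801e+00,
        1.44398824e-05,  1.57081732e+00]), 'qvel': array([ 4.19124893e-04,  7.18092804e-04,  6.07829552e-04, -1.20617104e-05,
        6.79519077e-04, -7.25053944e-05]), 'effort': array([ 1.50900137e-04, -5.39586961e+01,  3.39750195e+01,  1.92207796e-02,
        2.23113902e-04, -7.83069567e-06]), 'eef_pos': array([ 0.26978776, -0.53531264,  0.24443251]), 'tcp_rot': array([-2.67422843e+00,  1.64694601e+00,  2.25838456e-03]), 'force': array([-0.09588212, -0.23864418,  0.29327278]), 'moment': array([0.00340238, 0.01287298, 0.05711524]), 'grip_width': 0.08557230712128355} 0.014
top [[414.19956807642166, 0.0, 278.76813897001597], [0.0, 414.19956807642166, 208.66743105134952], [0.0, 0.0, 1.0]] [[-0.007802025361430333, -0.9999184980903636, -0.010105720012508902], [-0.9900385946527903, 0.009144894495353103, -0.1404989395070172], [0.1405799043184595, 0.008908876549851097, -0.9900292533154927]] [0.03140498411621392, 0.5884482367895832, 1.0032137524448221]
scene [[406.60178228497944, 0.0, 274.67894293695434], [0.0, 406.60178228497944, 207.41893644248694], [0.0, 0.0, 1.0]] [[-0.48469269373981394, 0.8745446386610891, -0.015641854889622716], [0.5928795430288987, 0.31533440170645555, -0.7409845224822688], [-0.6430916265145171, -0.36842352000052453, -0.6713399063196945]] [0.2550298063552264, -0.29305373407351726, 1.3738517610065477]
```

View pics/top0.png

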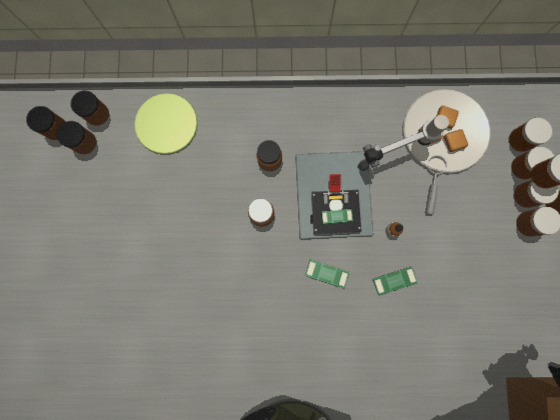

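View pics/scene0.png

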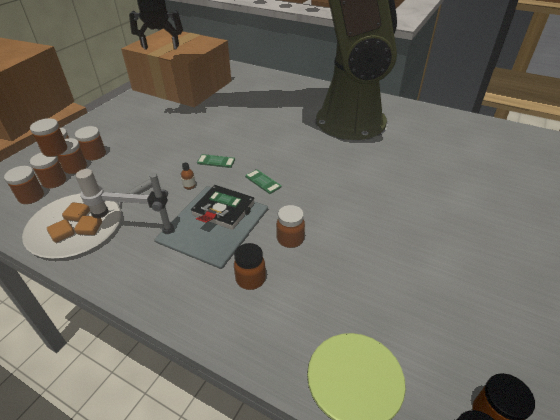

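The top view shows three green slides: on the stage (337,216), and on the table at (327,273) and (395,281). The one on the stage is the smallest and lies in front of the clip, so it fits the description. I'll enlarge it to confirm, and measure it.

```bash
cat > h.py <<'E'
import numpy as np, cv2
from rig import robot
def ray(c,uv,z):
    K,R,t=c["camera_matrix"],np.array(c["R"]),np.array(c["t"])
    d=R.T@np.linalg.inv(K)@np.array([uv[0],uv[1],1.]); o=-R.T@t
    return o+d*(z-o[2])/d[2]
def proj(c,X):
    p=np.array(c["camera_matrix"])@(np.array(c["R"])@np.asarray(X)+np.array(c["t"])); return p[:2]/p[2]
def crop(c,x0,y0,x1,y1,f,name):
    cv2.imwrite(name,cv2.resize(c["img"][y0:y1,x0:x1,::-1],None,fx=f,fy=f,interpolation=cv2.INTER_CUBIC))
E
python3 - <<'E'
from h import *
a=robot.read_camera("top"); b=robot.read_camera("scene")
crop(a,290,145,380,245,6,"pics/t1.png"); crop(b,150,165,280,270,6,"pics/s1.png")
for n,c,roi in(("top",a,(290,145,380,245)),("scene",b,(150,165,280,270))):
    x0,y0,x1,y1=roi; im=c["img"][y0:y1,x0:x1]; h=cv2.cvtColor(im,cv2.COLOR_RGB2HSV)
    r,g,bl=[im[...,i].astype(int) for i in range(3)]
    for nm,m,z in(("black",im.max(2)<42,.034),("green",(g>r+25)&(g>bl+10),.039),("red",(r>g+60)&(r>100)&(bl<80),.045)):
        cs,_=cv2.findContours(m.astype(np.uint8),cv2.RETR_EXTERNAL,cv2.CHAIN_APPROX_NONE)
        for k in sorted(cs,key=cv2.contourArea)[::-1][:2]:
            if cv2.contourArea(k)<15: continue
            rc=cv2.minAreaRect(k); bx=cv2.boxPoints(rc)+[x0,y0]
            print(n,nm,cv2.contourArea(k),np.round(bx,1).tolist()); print("   ",[np.round(ray(a if n=="top" else b,p,z)[:2],4).tolist() for p in bx])
E
```

```text
top black 42.0 [[363.4, 152.6], [375.3, 147.9], [379.6, 158.4], [367.7, 163.1]]
    [[0.7341, -0.1936], [0.7465, -0.2248], [0.7184, -0.2345], [0.7061, -0.2034]]
top green 234.0 [[321.9, 211.0], [350.9, 208.4], [352.1, 220.7], [323.0, 223.4]]
    [[0.5821, -0.0825], [0.5882, -0.1558], [0.5568, -0.1576], [0.5507, -0.0846]]
top red 149.5 [[330.0, 174.0], [340.0, 174.0], [340.0, 191.0], [330.0, 191.0]]
    [[0.676, -0.1045], [0.6758, -0.1299], [0.6319, -0.1287], [0.6321, -0.1034]]
scene black 479.5 [[234.1, 245.3], [260.3, 242.4], [263.0, 266.6], [236.8, 269.5]]
    [[0.6879, -0.0139], [0.6525, 0.0334], [0.7102, 0.074], [0.7432, 0.0291]]
scene green 230.0 [[244.8, 176.8], [252.0, 166.0], [279.9, 184.6], [272.7, 195.5]]
    [[0.4698, -0.1223], [0.4189, -0.1306], [0.4547, -0.0232], [0.5017, -0.0186]]
scene green 144.5 [[208.6, 199.5], [211.3, 190.1], [237.4, 197.5], [234.7, 206.9]]
    [[0.591, -0.1538], [0.5575, -0.1695], [0.5506, -0.0935], [0.5835, -0.08]]
scene red 33.0 [[204.0, 215.0], [205.7, 210.5], [215.0, 214.0], [213.3, 218.5]]
    [[0.6478, -0.1253], [0.6329, -0.1311], [0.6324, -0.104], [0.6472, -0.0984]]
```

View pics/t1.png

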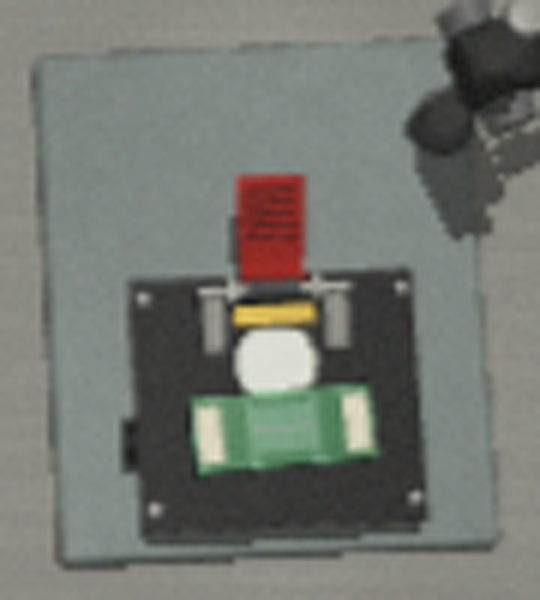

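View pics/s1.png

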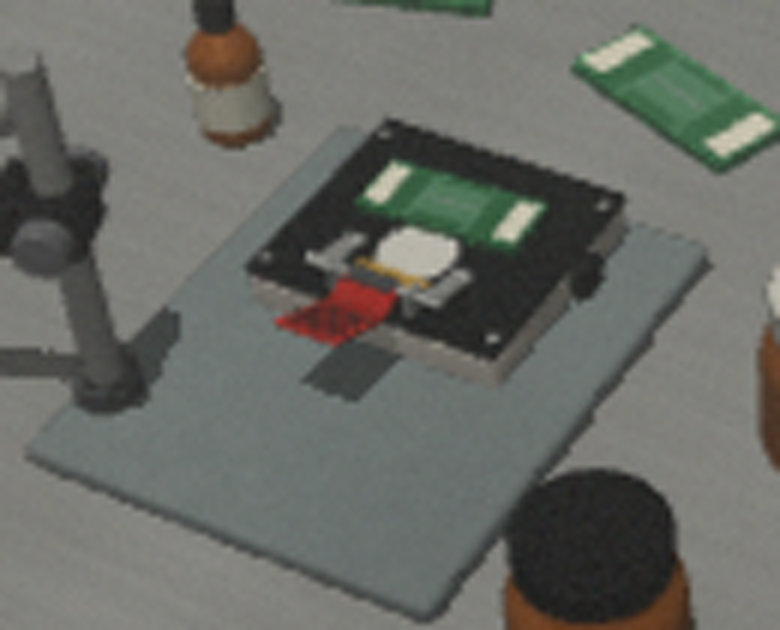

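The crop confirms it: the stage slide has its near-right end toward (352,221) and is clearly smaller than the two on the table. Next I'll work out the microscope pose from the stage screws and corners in both views, and the slide in the microscope frame.

```bash
python3 - <<'E'
from h import *
a=robot.read_camera("top"); b=robot.read_camera("scene")
U=lambda p,x0,y0:[x0+(p[0]+.5)/6-.5,y0+(p[1]+.5)/6-.5]
# order RL,RR,FL,FR screws
T=[(144,299),(401,287),(156,510),(415,497)]; S=[(492,338),(265,257),(604,204),(388,131)]
P=[]
for c,L,o in((a,T,(290,145)),(b,S,(150,165))):
    W=np.array([ray(c,U(p,*o),.034)[:2] for p in L]); ctr=W.mean(0)
    fx=(W[0]+W[1]-W[2]-W[3])/2; ly=(W[0]+W[2]-W[1]-W[3])/2
    print("ctr",ctr.round(4),"len",np.linalg.norm(fx).round(4),np.linalg.norm(ly).round(4),"yaw",np.arctan2(fx[1],fx[0]).round(4),np.arctan2(-ly[0],ly[1]).round(4)); P.append((ctr,np.arctan2(fx[1],fx[0])+0*1,np.arctan2(-ly[0],ly[1])))
ctr=(P[0][0]*2+P[1][0])/3; yaw=np.mean([P[0][1],P[0][2],P[1][1],P[1][2]])
R=np.array([[np.cos(yaw),-np.sin(yaw)],[np.sin(yaw),np.cos(yaw)]]); O=ctr-R@[-.006,0]
print("O",O.round(4),"yaw",yaw.round(4)); np.savez("mic.npz",O=O,yaw=yaw)
def show(n,c,p,o,z): print(n,(1e3*(R.T@(ray(c,U(p,*o),z)[:2]-O))).round(1))
t=(290,145)
for n,p,z in(("base RL",(37,58),.012),("base FL",(62,560),.012),("base FR",(497,545),.012),("stage RL",(132,282),.034),("stage RR",(412,268),.034),
 ("stop F L",(234,325),.038),("stop F R",(316,322),.038),("tab end L",(237,176),.055),("tab end R",(304,176),.055),("tab front",(270,281),.040),
 ("rodL",(200,292),.043),("rodR",(350,286),.043),("armtipL",(214,353),.036),("armtipR",(340,348),.036),
 ("slide BL",(193,400),.039),("slide BR",(370,385),.039),("slide FR",(377,455),.039),("slide FL",(200,472),.039)): show(n,a,p,t,z)
s=(150,165)
for n,p,z in(("stopFL",(425,283),.038),("stopFR",(357,263),.038),("slide RL",(517,248),.039),("slide FL",(546,204),.039),("slide FR",(395,160),.039),("slide RR",(358,204),.039)): show("sc "+n,b,p,s,z)
E
```

```text
ctr [ 0.5828 -0.1188] len 0.0899 0.1091 yaw 0.0339 0.0397
ctr [ 0.581  -0.1192] len 0.0912 0.1097 yaw 0.0331 0.0309
O [ 0.5882 -0.1187] yaw 0.0344
base RL [152.9  94.2]
base FL [-68.5  94.1]
base FR [-70.1 -92. ]
stage RL [46.9 59.4]
stage RR [ 47.7 -59.8]
stop F L [25.9 17.7]
stop F R [ 25.6 -17. ]
tab end L [86.3 14.7]
tab end R [ 85.1 -13.3]
tab front [43.7  1.6]
rodL [39.8 31.7]
rodR [ 39.6 -31.5]
armtipL [14.6 26.6]
armtipR [ 14.4 -26.7]
slide BL [-5.5 36.9]
slide BR [ -2.4 -37.8]
slide FR [-32.1 -38.7]
slide FL [-36.   35.7]
sc stopFL [26.2 15.9]
sc stopFR [ 28.2 -15.9]
sc slide RL [-7.6 39.2]
sc slide FL [-36.8  35.8]
sc slide FR [-33.2 -37.3]
sc slide RR [ -2.  -35.5]
```

```bash
cat >> h.py <<'E'
from scipy.spatial.transform import Rotation as Ro
M=np.load("mic.npz"); yaw=float(M["yaw"]); Rm=np.array([[np.cos(yaw),-np.sin(yaw)],[np.sin(yaw),np.cos(yaw)]])
def where(target=None):
    s=robot.read_state(); Rt=Ro.from_rotvec(s["tcp_rot"]).as_matrix()
    p=s["eef_pos"]; m=Rm.T@(p[:2]-M["O"])*1e3
    xd=np.degrees(np.arctan2(Rt[1,0],Rt[0,0])-yaw)
    print("t",round(s["t"],2),"mic mm",m.round(2),"z",round(p[2]*1e3,2),"toolx-vs-micx deg",round(xd,2),"zaxis",Rt[:,2].round(4),"F",np.round(s["force"],1),"w",round(s["grip_width"]*1e3,2),"q6",round(s["joint_positions"][5],2))
    if target is not None:
        w=np.append(M["O"]+Rm@(np.array(target[:2])/1e3),target[2]/1e3)
        print("shift in tool axes mm",((Rt.T@(w-p))*1e3).round(2))
    return s
E
python3 -c "
from h import *
where((4.75,0,245))"
```

```text
t 0.3 mic mm [-332.43 -405.75] z 245.02 toolx-vs-micx deg -65.22 zaxis [-2.e-04  5.e-04 -1.e+00] F [-0.  -0.1  0.3] w 85.64 q6 1.57
shift in tool axes mm [-2.2710e+02 -4.7618e+02  1.4000e-01]
```

move_arm(plan="-0.019 -0.040 0 0 0;-0.019 -0.040 0 0 0;-0.019 -0.040 0 0 0;-0.019 -0.040 0 0 0;-0.019 -0.040 0 0 0;-0.019 -0.040 0 0 0;-0.019 -0.040 0 0 0;-0.019 -0.040 0 0 0;-0.019 -0.040 0 0 0;-0.019 -0.040 0 0 0;-0.019 -0.040 0 0 0;-0.018 -0.036 0 0 0")

```text
t: 1.5
eef_pos: [0.594, -0.117, 0.2453]
tcp_rot: [-2.675, 1.647, -0.0]
force: [0.3, -0.4, -0.1]
grip_width: 0.0851
```

move_arm(plan="0 0 0 -8 0;0 0 0 -8 0;0 0 0 -8 0;0 0 0 -8 0;0 0 0 -8 0;0 0 0 -8 0;0 0 0 -8 0;0 0 0 -8 0;0 0 0 -1.2 0;0 0 0.04 0 0;0 0 0.04 0 0;0 0 0 0 0")

```text
t: 2.7
eef_pos: [0.5889, -0.118, 0.16]
tcp_rot: [-3.139, -0.05, 0.015]
force: [-1.2, 0.6, -0.1]
grip_width: 0.0854
```

```bash
python3 -c "
from h import *
where((4.75,0,80))"
```

```text
t 2.7 mic mm [0.66 0.66] z 159.98 toolx-vs-micx deg -0.16 zaxis [-0.0095  0.0019 -1.    ] F [-1.2  0.6 -0.1] w 85.4 q6 1.34
shift in tool axes mm [ 4.84  0.82 79.94]
```

move_arm(plan="0 0 0.03 0 0;0 0 0.03 0 0;0 0 0 0 0;0 0 0 0 0;0 0 0 0 0")

```text
t: 3.2
eef_pos: [0.5946, -0.1192, 0.1079]
tcp_rot: [3.14, 0.052, 0.005]
force: [0.2, -0.5, -0.0]
grip_width: 0.0854
```

```bash
python3 -c "
from h import *
where((4.75,0,60))
c=robot.read_camera('scene'); crop(c,140,120,290,240,5,'pics/s2.png')"
```

```text
t 3.2 mic mm [ 6.34 -0.7 ] z 107.87 toolx-vs-micx deg -0.06 zaxis [ 3.2e-03 -7.0e-04 -1.0e+00] F [ 0.2 -0.5 -0. ] w 85.44 q6 1.34
shift in tool axes mm [-1.74 -0.74 47.87]
```

View pics/s2.png

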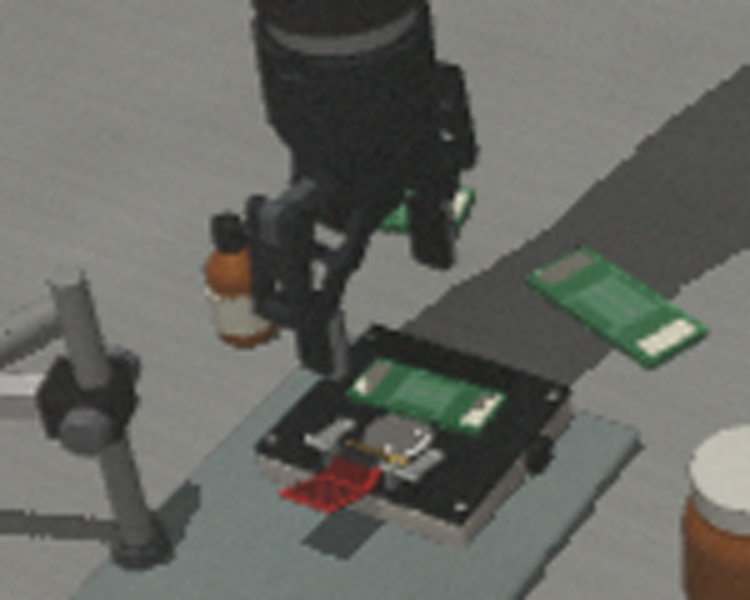

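The view shows both fingertips above the stage, the tab-side tip at about (204,194) and the slide-side tip at about (227,173). I'll use these rows to estimate tip height.

```bash
python3 -c "
from h import *
s=where((4.5,0,60))
c=robot.read_camera('scene')
for z in (.085,.09,.095,.1,.105,.11):
  f=lambda x,y: proj(c,np.append(M['O']+Rm@np.array([x,y]),z)).round(1)
  print(z,'tab',f(.049,0),f(.0635,0),f(.0635,-.011),f(.0635,.011),'push',f(-.036,0),f(-.0365,.011))
"
```

```text
t 3.25 mic mm [ 6.38 -0.71] z 107.81 toolx-vs-micx deg -0.05 zaxis [ 3.5e-03 -7.0e-04 -1.0e+00] F [-0.6  0.3  0.3] w 85.54 q6 1.34
shift in tool axes mm [-2.04 -0.75 47.8 ]
0.085 tab [207.3 200.9] [203.7 204.6] [199.8 203.3] [207.7 206. ] push [226.6 180.6] [230.5 181.7]
0.09 tab [207.  199.3] [203.5 203. ] [199.5 201.6] [207.4 204.4] push [226.4 179. ] [230.3 180.1]
0.095 tab [206.7 197.7] [203.2 201.4] [199.2 200. ] [207.2 202.8] push [226.2 177.4] [230.2 178.5]
0.1 tab [206.5 196.1] [202.9 199.8] [198.9 198.4] [206.9 201.2] push [226.  175.7] [230.  176.8]
0.105 tab [206.2 194.4] [202.6 198.1] [198.6 196.7] [206.6 199.5] push [225.8 174.1] [229.8 175.2]
0.11 tab [205.9 192.7] [202.3 196.4] [198.3 195.1] [206.3 197.8] push [225.6 172.5] [229.6 173.6]
```

move_arm(plan="-0.001 -0.001 0.015 0 0;-0.001 0 0.010 0 0;0 0 0 0 0;0 0 0 0 0;0 0 0 0 0")

```text
t: 3.8
eef_pos: [0.5913, -0.1181, 0.0809]
tcp_rot: [3.141, 0.053, 0.001]
force: [0.8, 0.6, -0.3]
grip_width: 0.0853
```

```bash
python3 -c "
from h import *
where((4.75,0,60))"
```

```text
t 3.8 mic mm [3.13 0.55] z 80.94 toolx-vs-micx deg -0.03 zaxis [ 8.e-04 -2.e-04 -1.e+00] F [ 0.8  0.6 -0.3] w 85.34 q6 1.34
shift in tool axes mm [ 1.6   0.54 20.94]
```

move_arm(plan="0.0018 0.0005 0.010 0 0;0 0 0.010 0 0;0 0 0.008 0 0;0 0 0 0 0;0 0 0 0 0;0 0 0 0 0")

```text
t: 4.4
eef_pos: [0.5929, -0.1184, 0.0525]
tcp_rot: [3.141, 0.053, 0.0]
force: [-0.3, 0.2, -0.7]
grip_width: 0.0851
```

```bash
python3 -c "
from h import *
where((5,0,40))"
```

```text
t 4.4 mic mm [4.67 0.15] z 52.45 toolx-vs-micx deg -0.03 zaxis [ 2.e-04 -1.e-04 -1.e+00] F [-0.3  0.2 -0.7] w 85.13 q6 1.34
shift in tool axes mm [ 0.33  0.15 12.45]
```

Now down gradually, watching the force.

move_arm(plan="0.0003 0 0.004 0 0;0 0 0.004 0 0;0 0 0.002 0 0;0 0 0 0 0;0 0 0 0 0")

```text
t: 4.9
eef_pos: [0.5933, -0.1184, 0.0426]
tcp_rot: [3.141, 0.053, 0.001]
force: [-0.4, -0.4, 3.6]
grip_width: 0.0854
```

```bash
python3 -c "
from h import *
where((5,0,37))
c=robot.read_camera('scene'); crop(c,165,140,285,240,6,'pics/s3.png')"
```

```text
t 4.9 mic mm [5.04 0.17] z 42.64 toolx-vs-micx deg -0.02 zaxis [ 5.e-04 -0.e+00 -1.e+00] F [-0.4 -0.4  3.6] w 85.42 q6 1.34
shift in tool axes mm [-0.04  0.17  5.64]
```

View pics/s3.png

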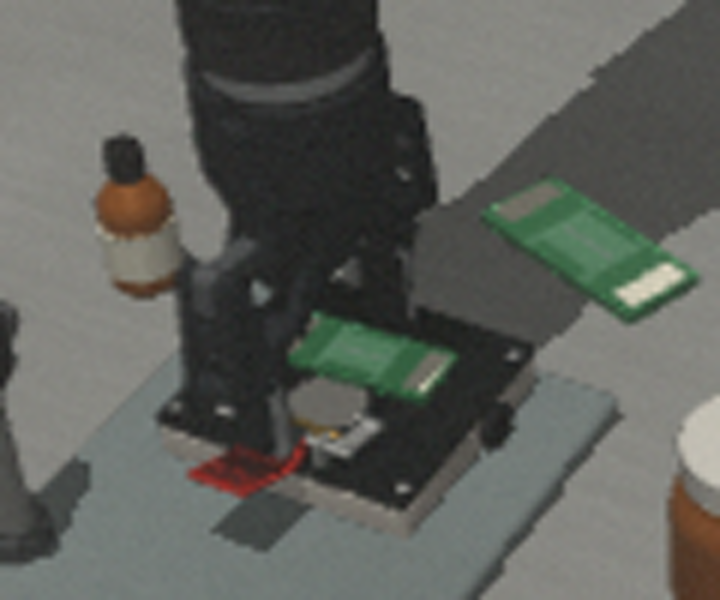

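The tab-side finger is on the tab at about (212,216), and the push finger stands clear in front of the slide. The force reads 3.6 N, which matches the spring. I'll keep going down.

move_arm(plan="0 0 0.0015 0 0;0 0 0.0015 0 0;0 0 0 0 0;0 0 0 0 0")

```text
t: 5.35
eef_pos: [0.5942, -0.1185, 0.0402]
tcp_rot: [3.141, 0.053, 0.004]
force: [0.1, 0.2, 6.8]
grip_width: 0.0854
```

move_arm(plan="0 0 0.001 0 0;0 0 0 0 0;0 0 0 0 0")

```text
t: 5.65
eef_pos: [0.5945, -0.1185, 0.0394]
tcp_rot: [3.141, 0.054, 0.005]
force: [0.2, 0.7, 7.2]
grip_width: 0.0853
```

move_arm(plan="0 0 0.001 0 0;0 0 0 0 0;0 0 0 0 0")

```text
t: 5.95
eef_pos: [0.5948, -0.1186, 0.0386]
tcp_rot: [3.141, 0.053, 0.006]
force: [0.3, 0.2, 7.8]
grip_width: 0.0852
```

move_arm(plan="0 0 0.001 0 0;0 0 0 0 0;0 0 0 0 0")

```text
t: 6.25
eef_pos: [0.5952, -0.1186, 0.0378]
tcp_rot: [3.141, 0.054, 0.007]
force: [0.8, 0.2, 8.2]
grip_width: 0.0856
```

```bash
python3 -c "
from h import *
where((6,0,37))
c=robot.read_camera('scene'); crop(c,175,165,255,230,9,'pics/s4.png')"
```

```text
t 6.25 mic mm [ 7.02 -0.16] z 37.77 toolx-vs-micx deg -0.02 zaxis [ 4.3e-03 -5.0e-04 -1.0e+00] F [0.8 0.2 8.2] w 85.56 q6 1.34
shift in tool axes mm [-1.02 -0.16  0.77]
```

View pics/s4.png

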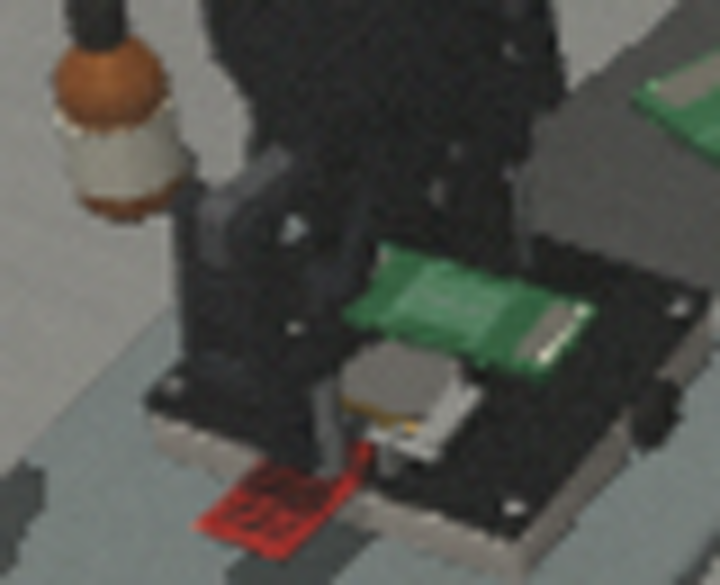

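The tab is now nearly level (end at about (202,225)) and its arms are raised. The push finger stands right in front of the slide. Starting the push.

move_arm(plan="0.002 0 0 0 0;0.002 0 0 0 0;0.002 0 0 0 0;0.002 0 0 0 0;0.002 0 0 0 0;0.002 0 0 0 0;0 0 0 0 0;0 0 0 0 0")

```text
t: 7.1
eef_pos: [0.604, -0.1181, 0.0363]
tcp_rot: [3.141, 0.053, -0.003]
force: [-3.8, 0.2, 6.5]
grip_width: 0.0856
```

```bash
cat >> h.py <<'E'
def slide():
    c=robot.read_camera("top"); im=c["img"][185:240,305:365].astype(int)
    r,g,b=im[...,0],im[...,1],im[...,2]
    m=((g>r+20)&(g>b+8)).astype(np.uint8)
    k=max(cv2.findContours(m,cv2.RETR_EXTERNAL,cv2.CHAIN_APPROX_NONE)[0],key=cv2.contourArea)
    bx=cv2.boxPoints(cv2.minAreaRect(k))+[305,185]
    print("slide box mic",[(1e3*(Rm.T@(ray(c,p,.039)[:2]-M["O"]))).round(1).tolist() for p in bx])
    return c
E
python3 -c "
from h import *
where((6,0,37)); c=slide(); crop(c,300,150,375,240,7,'pics/t5.png')"
```

```text
t 7.1 mic mm [15.76  0.12] z 36.25 toolx-vs-micx deg -0.04 zaxis [-1.8e-03 -3.0e-04 -1.0e+00] F [-3.8  0.2  6.5] w 85.61 q6 1.34
shift in tool axes mm [-9.76  0.13 -0.73]
slide box mic [[5.3, 35.7], [4.2, 10.4], [-28.8, 12.4], [-27.7, 37.5]]
```

View pics/t5.png

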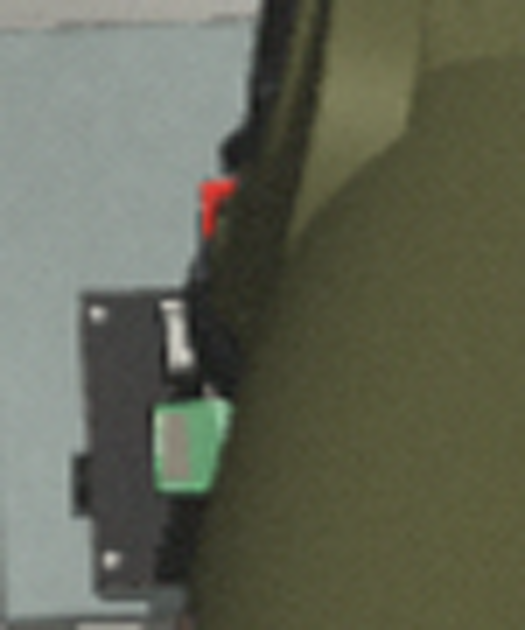

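The slide's near edge is at x ≈ -28 and it has squared up; its left end shows at (323,213), and it is still in front of the arms. The tip is a bit low, so I'll raise it 1 mm and continue.

move_arm(plan="0 0 -0.001 0 0;0.002 0 0 0 0;0.002 0 0 0 0;0.002 0 0 0 0;0.002 0 0 0 0;0 0 0 0 0;0 0 0 0 0")

```text
t: 7.85
eef_pos: [0.6134, -0.1177, 0.0373]
tcp_rot: [-3.141, -0.053, -0.001]
force: [-1.1, -0.5, 2.3]
grip_width: 0.085
```

```bash
python3 -c "
from h import *
where((36.8,0,37)); slide()
c=robot.read_camera('scene'); crop(c,175,165,255,230,9,'pics/s6.png')"
```

```text
t 7.85 mic mm [25.23  0.19] z 37.27 toolx-vs-micx deg -0.02 zaxis [ 6.e-04  1.e-04 -1.e+00] F [-1.1 -0.5  2.3] w 85.02 q6 1.35
shift in tool axes mm [11.57  0.19  0.28]
slide box mic [[13.0, 35.2], [11.9, 10.0], [-18.7, 11.8], [-17.6, 37.0]]
```

View pics/s6.png

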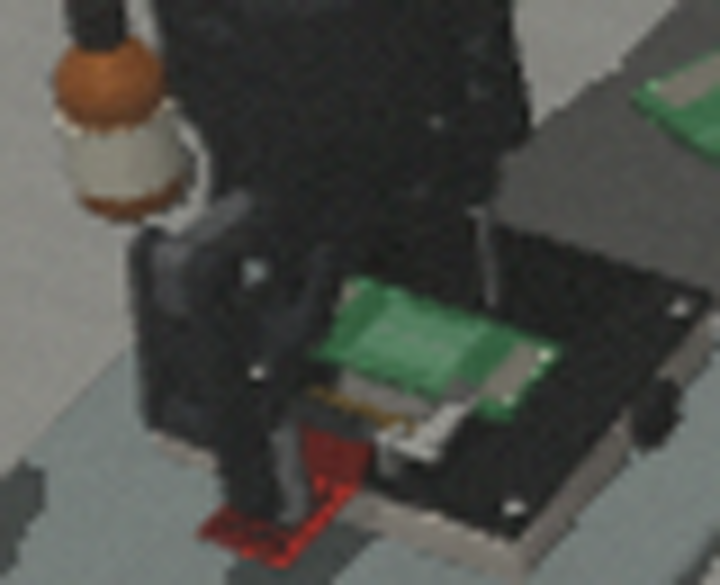

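The left arm tip is raised at about (226,211), with the slide's rear edge just reaching it, and the tab is held level. I'll continue under the arms.

move_arm(plan="0.002 0 0 0 0;0.002 0 0 0 0;0.002 0 0 0 0;0.002 0 0 0 0;0.001 0 0 0 0;0 0 0 0 0;0 0 0 0 0")

```text
t: 8.65
eef_pos: [0.6224, -0.1174, 0.0374]
tcp_rot: [3.141, 0.053, 0.001]
force: [-0.0, -0.4, 2.2]
grip_width: 0.0854
```

```bash
python3 -c "
from h import *
where((36.8,0,37)); slide()"
```

```text
t 8.65 mic mm [34.24  0.16] z 37.38 toolx-vs-micx deg -0.02 zaxis [ 7.e-04 -0.e+00 -1.e+00] F [-0.  -0.4  2.2] w 85.44 q6 1.35
shift in tool axes mm [2.56 0.16 0.39]
slide box mic [[-8.9, 40.0], [26.8, 29.1], [21.6, 12.1], [-14.0, 23.1]]
```

move_arm(plan="0.001 0 0 0 0;0.001 0 0 0 0;0 0 0 0 0;0 0 0 0 0")

```text
t: 9.1
eef_pos: [0.6239, -0.1173, 0.0372]
tcp_rot: [-3.141, -0.053, 0.0]
force: [-1.4, -0.6, 2.5]
grip_width: 0.0854
```

move_arm(plan="0.001 0 0 0 0;0 0 0 0 0;0 0 0 0 0")

```text
t: 9.4
eef_pos: [0.625, -0.1173, 0.0372]
tcp_rot: [-3.141, -0.053, 0.0]
force: [-3.0, -0.1, 2.7]
grip_width: 0.0861
```

move_arm(plan="0.001 0 0 0 0;0 0 0 0 0;0 0 0 0 0")

```text
t: 9.7
eef_pos: [0.6251, -0.1173, 0.0371]
tcp_rot: [3.141, 0.053, -0.003]
force: [-4.6, -0.8, 5.1]
grip_width: 0.0853
```

```bash
python3 -c "
from h import *
where((36.8,0,37))
c=robot.read_camera('scene'); crop(c,175,165,255,230,9,'pics/s7.png')
f=lambda x,y: ((proj(c,np.append(M['O']+Rm@np.array([x,y]),.039))-[175,165])*9+4).round(0)
print('home corners crop',f(.026,.038),f(.026,-.038),f(-.006,.038),f(-.006,-.038))"
```

```text
t 9.7 mic mm [36.9   0.17] z 37.12 toolx-vs-micx deg -0.03 zaxis [-1.7e-03 -1.0e-04 -1.0e+00] F [-4.6 -0.8  5.1] w 85.34 q6 1.35
shift in tool axes mm [-0.1   0.17  0.12]
home corners crop [482. 446.] [248. 363.] [544. 375.] [313. 295.]
```

View pics/s7.png

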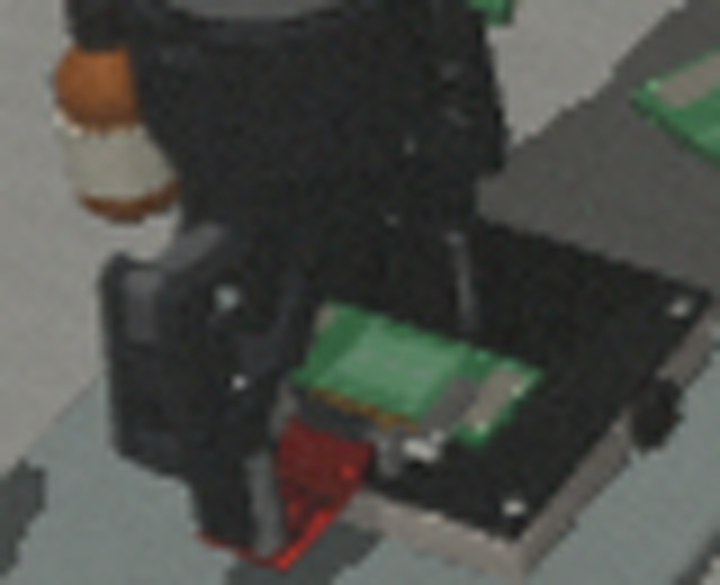

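The slide is home: its left corners at (235,206) and (228,214) match the predicted home position within half a pixel. The force shows it seated on the stop. I'll back the pusher off slightly with the tab still down, so the lift can't drag the slide, then rise.

move_arm(plan="-0.001 0 0 0 0;-0.001 0 0 0 0;-0.001 0 0 0 0;0 0 0 0 0;0 0 0 0 0")

```text
t: 10.25
eef_pos: [0.6238, -0.1174, 0.0376]
tcp_rot: [3.141, 0.053, 0.002]
force: [2.1, 0.0, 2.3]
grip_width: 0.0856
```

```bash
python3 -c "
from h import *
where((36.8,0,37))"
```

```text
t 10.25 mic mm [35.58  0.13] z 37.65 toolx-vs-micx deg -0.02 zaxis [ 1.5e-03 -1.0e-04 -1.0e+00] F [2.1 0.  2.3] w 85.55 q6 1.35
shift in tool axes mm [1.22 0.13 0.65]
```

Backed off 1.3 mm. Now I'll rise slowly, then clear.

move_arm(plan="0 0 -0.003 0 0;0 0 -0.003 0 0;0 0 -0.003 0 0;0 0 -0.004 0 0;0 0 -0.005 0 0;0 0 -0.01 0 0;0 0 -0.02 0 0;0 0 -0.03 0 0;0 0 -0.03 0 0;0 0 -0.03 0 0;0 0 0 0 0")

```text
t: 11.35
eef_pos: [0.6258, -0.1179, 0.1809]
tcp_rot: [3.139, 0.053, 0.012]
force: [0.6, 0.2, 1.2]
grip_width: 0.0853
```

move_arm(plan="-0.03 -0.03 -0.01 0 0;-0.03 -0.03 0 0 0;-0.03 -0.03 0 0 0;-0.03 -0.03 0 0 0;-0.03 -0.03 0 0 0;-0.03 -0.03 0 0 0;0 0 0 0 0;0 0 0 0 0")

```text
t: 12.15
eef_pos: [0.4365, 0.0569, 0.1854]
tcp_rot: [3.141, 0.056, 0.001]
force: [0.8, 0.2, 0.8]
grip_width: 0.0856
```

```bash
python3 -c "
from h import *
where((36.8,0,37)); c=slide(); d=robot.read_camera('scene')
crop(c,300,150,375,240,6,'pics/a.png'); crop(d,170,165,260,255,6,'pics/b.png')
A=cv2.imread('pics/a.png'); B=cv2.imread('pics/b.png'); h=min(len(A),len(B)); cv2.imwrite('pics/f8.png',np.hstack([A[:h],B[:h][:, :340]]))"
```

```text
t 12.15 mic mm [-145.64  180.75] z 185.44 toolx-vs-micx deg 0.08 zaxis [ 5.e-04 -2.e-04 -1.e+00] F [0.8 0.2 0.8] w 85.56 q6 1.66
shift in tool axes mm [182.12 180.97 148.56]
slide box mic [[25.8, 34.5], [22.6, -38.8], [-8.0, -36.8], [-4.9, 36.2]]
```

View pics/f8.png

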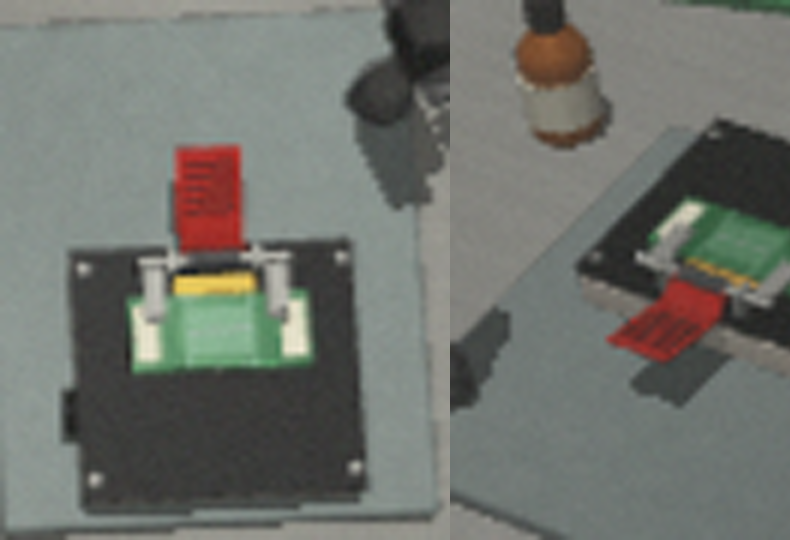

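```bash
python3 -c "
from h import *
c=robot.read_camera('top')
I=c['img'].astype(int); G=(I[...,1]-I[...,0]).astype(float)
P=[]
for u in range(327,347):  # sub-pixel lower (near) green edge per column
    col=G[198:222,u]; hi=np.median(col[8:12]) if 0 else np.percentile(col,75); th=hi/2
    k=max(i for i in range(23) if col[i]>=th>col[i+1]) ; v=198+k+(col[k]-th)/(col[k]-col[k+1])
    P.append(1e3*(Rm.T@(ray(c,(u,v),.039)[:2]-M['O'])))
P=np.array(P); f=np.polyfit(P[:,1],P[:,0],1); print('near edge x at y=0',f[1].round(2),'slope',f[0].round(4),'resid',np.std(P[:,0]-np.polyval(f,P[:,1])).round(2))
"
```

```text
near edge x at y=0 -6.6 slope 0.0047 resid 0.33
```

The near edge is at x = -6.6 mm (home is -6) with a slope of 0.005 rad, so the slide is home and square. Handing in.

```bash
python3 -c "
from rig import robot
print(robot.finish_job())"
```

```text
the job is handed in; nothing more can be done
None
```

The slide is home against the brass stop and clamped under both clip arms. I handed the job in at about 12 s of the 48 s allowed.

I pressed the red tab down with one finger. Keeping it down, I pushed the smallest slide (the one on the stage) along it with the other finger, under both raised arms. At the stop the arm stopped advancing and the push force rose to 4.6 N. I then backed the pushing finger off 1.3 mm with the tab still down, let the tab go by rising, and moved clear.

**Last checks:**
- **Seated and square:** the near edge measured x = -6.6 mm (home is -6, calibration about 2 mm), and the slide is square to about 0.005 rad.
- **Centred:** the slide is about 1 mm off centre.
- **Clamped and clear:** the last pictures show both arms on the slide and the gripper well away. I never went near the jars, the dropper bottle or the spoon.

**One disagreement:** the coarse box around the green area suggested a skew of about 0.04 rad. I put that down to pixel snapping, because the sub-pixel edge fit and the picture both show the slide square.

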